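# Sort fuel injectors by length into their lane trays

## Task

Sort the four loose fuel injectors by length: lay the two short ones in the narrow tray beside the short one already there, and the two long ones in the wide tray beside the long one. Each must lie flat on the tray's floor, square across the lane with its nozzle end toward the tall stop rail. Do not disturb the two injectors already in the trays or the nut, socket and spark plug lying around.

Things in the scene. Friction and masses are not known exactly. Their poses are not given: they have to be found in the camera images.
- short1: loose short fuel injector lying along its x, 76 mm long: flat-sided black sleeve (grip here) 20 wide, 20 high, x -20 to +18; steel nozzle, 16 dia, to its tip at x=+34; steel inlet stem, 12 dia, to x=-42; black connector stub at x -34 to -20 reaching y=+24. Origin on the underside below the sleeve; z up as it lies
- short2: loose short fuel injector lying along its x, 76 mm long: flat-sided black sleeve (grip here) 20 wide, 20 high, x -20 to +18; steel nozzle, 16 dia, to its tip at x=+34; steel inlet stem, 12 dia, to x=-42; black connector stub at x -34 to -20 reaching y=+24. Origin on the underside below the sleeve; z up as it lies
- long1: loose long fuel injector lying along its x, 106 mm long: flat-sided black sleeve (grip here) 20 wide, 20 high, x -20 to +18; steel nozzle, 16 dia, to its tip at x=+34; steel inlet stem, 12 dia, to x=-72; black connector stub at x -34 to -20 reaching y=+24. Origin on the underside below the sleeve; z up as it lies
- long2: loose long fuel injector lying along its x, 106 mm long: flat-sided black sleeve (grip here) 20 wide, 20 high, x -20 to +18; steel nozzle, 16 dia, to its tip at x=+34; steel inlet stem, 12 dia, to x=-72; black connector stub at x -34 to -20 reaching y=+24. Origin on the underside below the sleeve; z up as it lies
- short1_tip (a point): centre of the nozzle tip of short1
- short2_tip (a point): centre of the nozzle tip of short2
- long1_tip (a point): centre of the nozzle tip of long1
- long2_tip (a point): centre of the nozzle tip of long2
- short_tray: narrow (short injectors) aluminium lane tray, fixed, 240 long (x), 98 wide (y), ends open. Origin: centre of underside; lane floor z=+6. Lane 90 wide between a low wall at -y (top z=16) and the tall stop rail at +y (top z=34), both 4 thick. An injector centred in it has its origin at y=+4. One already lies at about x=+75; the rest is free
- long_tray: wide (long injectors) aluminium lane tray, fixed, 240 long (x), 128 wide (y), ends open. Origin: centre of underside; lane floor z=+6. Lane 120 wide between a low wall at -y (top z=16) and the tall stop rail at +y (top z=34), both 4 thick. An injector centred in it has its origin at y=+19. One already lies at about x=+75; the rest is free
- short_sample: short injector (same shape as short1) already lying in the narrow tray; stays there
- long_sample: long injector (same shape as long1) already lying in the wide tray; stays there
- nut: bystander: loose steel hex nut, 24 across flats, 12 high, among the injectors; origin under its centre
- socket: bystander: steel socket, 26 dia, 28 high, standing; origin under its centre
- spark_plug: bystander: spark plug lying along its x, 74 long, 20 high
There are look-alikes about, which are no part of the job. Leave any pink or white look-alike of the short1 alone.

How it is judged:
At the end, for the whole second after the job is handed in: Both short injectors rest in the narrow tray, both long in the wide: origin within 112 mm of tray centre along the lane and 3-10 mm above its underside, z within 0.15 rad of vertical, within 0.3 rad of square across, nozzle tip 20 mm or more from mid-lane toward the rail, under 0.02 m/s (x of short1 in the frame of short_tray between -0.112 and 0.112 m and z of short1 in the frame of short_tray between 0.003 and 0.01 m and y of short1_tip in the frame of short_tray between 0.02 and 0.047 m and angle between the x axis of each of short1, short2 and the y axis of short_tray, either way round below 0.3 rad and angle between each of short1, short2, long1, long2's own z axis and vertical below 0.15 rad and linear speed of each of short1, short2, long1, long2 below 0.02 m/s and x of short2 in the frame of short_tray between -0.112 and 0.112 m and z of short2 in the frame of short_tray between 0.003 and 0.01 m and y of short2_tip in the frame of short_tray between 0.02 and 0.047 m and x of long1 in the frame of long_tray between -0.112 and 0.112 m and z of long1 in the frame of long_tray between 0.003 and 0.01 m and y of long1_tip in the frame of long_tray between 0.02 and 0.062 m and angle between the x axis of each of long1, long2 and the y axis of long_tray, either way round below 0.3 rad and x of long2 in the frame of long_tray between -0.112 and 0.112 m and z of long2 in the frame of long_tray between 0.003 and 0.01 m and y of long2_tip in the frame of long_tray between 0.02 and 0.062 m); the robot touches nothing.
It fails at once if the injector already in the narrow tray is moved more than 20 mm (distance of short_sample from where it was at the start of the episode above 0.02 m).
It fails at once if the injector already in the wide tray is moved more than 20 mm (distance of long_sample from where it was at the start of the episode above 0.02 m).
It fails at once if the nut, the socket or the spark plug is moved more than 30 mm (distance of any of nut, socket, spark_plug from where it was at the start of the episode above 0.03 m).
It also fails if it takes over 59 s, if anything falls off the work surface, if the arm or the gripper's body presses on something with over 40 N, if the wrist force passes 120 N, or if a joint passes its speed limit or range.

## Robot

A 6-joint arm with a two-finger parallel gripper is mounted at the origin on the work surface. World frame = base frame: x ahead of the robot, y to its left, z up, the work surface at z = 0. Lengths are in m, angles in rad, forces in N, time in s.
With the tool pointing down it reaches from about 0.35 to 0.85 m from the base axis. Payload 8.1 kg.
Tool frame: the origin (TCP) lies at the very end of the fingers, on their centre line; the grasp point (between the pads) lies 19 mm behind it; z points along the fingers, x is the direction in which the jaws open and shut, and the axes are right-handed (so a half turn about z gives the same grasp; the last joint's range is limited). The gripper opens to 93 mm and grips with 3 to 60 N. Pads are 15 mm wide; open, the fingers measure 128 mm over their backs; the gripper's body (75 mm by 188 mm) begins 65 mm behind the grasp point.
Start: joints at [-1.4, 0.13, 1.488, -0, 1.523, -0.085], TCP at [0.152, -0.58, 0.187] pointing down, gripper open.
Joint ranges: [-2.96, 2.96], [-0.89, 2.26], [0.02, 2.5], [-1.34, 4.48], [0, 2.73], [-2.66, 2.66]. Speed limits (rad/s): [2.39, 2.39, 2.79, 3.14, 3.14, 3.14].

## Interface

Orientations are given as a rotation vector (axis times angle).
In Python, from plant import robot gives the robot as it stands. The module is installed in compiled form; this text tells all that it offers.
- The arm moves only by the tool jog_arm, never from a script. Its argument "commands" is one flat list of numbers, 5 for each row, row after row: the gripper's target within -1 to 1 (shut at 1, half-way at 0, fully open at -1), then the shift along the tool's x, y, z in m, then the turn about the tool's z in degrees. A call has 1 to 20 rows; each row shifts and turns the commanded pose from where the row before left it, along the tool's axes as they then stand; what a row does not reach is not made up. A row lasts 1/12 s, in which the tool goes at most 41.7 mm and 7.16 degrees, less where a joint would pass 70% of its speed; a pose out of reach is approached as far as the arm can. A call is refused whole if a number of a shift passes 0.0417 or a number of a turn 7.16, either way. A call with a gripper value outside its range is refused whole. The fingers move at their own pace and stop on an object; "grip_force" is the grip in N (left out, the last holds). Time passes only in rows, so rows that do not move let the fingers close. It gives the time, the measured TCP pose, the force and the opening at its end, in the units of the state.
- robot.read_state(): the state, without advancing time (a new reading comes with each control period).
- robot.read_camera(name): name is "scene" or "top" or "wrist"; returns a dict with "img" (400x640x3 uint8, blue, green, red), "vfov" (degrees; the focal length in pixels is half the picture's height over the tangent of half this angle, whatever the lens; pixels are square), "cx", "cy" (the principal point, pixels), "k1" (the pictures are not rectified: a ray, as slopes to the right and down, at radius r is drawn at 1 + k1 r^2 times it, then the intrinsics apply), "extrinsics" (4x4, takes a point from world to camera coordinates). Camera axes: x right, y down, z forward; pixel columns grow to the right and rows downward; lengths in m; the calibration is good to about 2 mm. A picture is of the moment at which its call begins. There is no depth.
- robot.close_job(): hands the job in, once; it reports no verdict.
Trained networks look in a picture, given as the dict that the camera call returned (one of the last four; its "shot" number tells which), for a name from the list of things; names that differ only in an ending like _2 or _b are one class to them, and where a whole thing is asked for, a point or a joint stands for the part that bears it (a point fixed in the world has none). Each returns a list of dicts, best first, with "score" (0 to 1); they miss things now and then, are a little off and sometimes report something else, mostly with a low value. They report only what shows in the picture. A call takes as long as a camera call. They do not tell look-alikes from the thing itself.
- robot.recognise(thing, picture): "box" ([centre column, centre row, width, height] as shares, 0 to 1, of the picture: columns of its width, rows of its height, round what is visible of it).
- robot.pinpoint(thing, picture): "position" ([row, column] as shares, 0 to 1, of the picture: columns of its width, rows of its height: a listed point, or the origin of a listed thing).
The state is a dict: "t": time; "q": joint angles; "dq": joint speeds; "joint_torque": joint torques, N m; "tool_pos": TCP position; "orientation": TCP orientation; "force": force on the tool from outside, world axes, zero at the start; "wrist_torque": the same for the moment, N m; "opening": finger opening in m.
Only numpy, scipy, OpenCV 4.12 (cv2) and the standard library are available. Lean on these libraries where they do the work, as an engineer would, in place of code of your own. Each camera call takes 0.05 s, during which the arm holds its last target.

## Working session

There is one attempt and no reset: what is moved stays moved. The work goes in short steps, Python scripts to look and compute and a tool call to move; the robot and the scene stay as the last step left them, time stands still between calls to the robot, and variables do not carry over. Pictures are saved under pics/ and viewed, and the job is handed in when it is done.

Besides the shell and the picture viewer there is one more tool, called as name(argument=value, ...) on one line, values as JSON. jog_arm: Moves the arm, as the interface text tells. Its arguments: {"type":"object","properties":{"commands":{"type":"array"},"grip_force":{"type":"number"}},"required":["commands"]}

```bash
mkdir -p pics
python3 - <<'E'
from plant import robot
import cv2,numpy as np,pickle
s=robot.read_state();print({k:np.round(v,3) for k,v in s.items()})
for n in ["scene","top"]:
    p=robot.read_camera(n);cv2.imwrite(f"pics/{n}0.png",p["img"]);pickle.dump(p,open(f"pics/{n}0.pkl","wb"))
    print(n,p["vfov"],p["cx"],p["cy"],p["k1"],np.round(p["extrinsics"],4).tolist())
    for t in ["short1","long1","short1_tip","long1_tip","nut","socket","spark_plug","short_tray","long_tray"]:
        print(t,[(np.round(d["position"][1]*640,1),np.round(d["position"][0]*400,1),round(d["score"],2)) for d in robot.pinpoint(t,p)])
E
```

```text
{'t': np.float64(0.0), 'q': array([-1.4  ,  0.131,  1.489, -0.   ,  1.523, -0.085]), 'dq': array([ 0.001,  0.003, -0.001, -0.002, -0.   , -0.001]), 'joint_torque': array([-2.0000e-03, -5.5983e+01, -4.9177e+01,  7.7000e-02,  3.5000e-02,
       -0.0000e+00]), 'tool_pos': array([ 0.152, -0.58 ,  0.186]), 'orientation': array([-2.486e+00,  1.919e+00,  2.000e-03]), 'force': array([-0.191,  0.49 ,  0.216]), 'wrist_torque': array([-0.025,  0.027, -0.025]), 'opening': np.float64(0.093)}
scene 43.12302948181941 318.5472936899995 198.0782268862714 -0.06939910781472629 [[0.7271, 0.6864, 0.0129, -0.3584], [0.4499, -0.4623, -0.7642, -0.2111], [-0.5185, 0.5615, -0.6449, 1.3805], [0.0, 0.0, 0.0, 1.0]]
short1 [(np.float64(148.7), np.float64(253.1), 0.89), (np.float64(234.1), np.float64(198.0), 0.75), (np.float64(165.7), np.float64(209.8), 0.74), (np.float64(281.3), np.float64(222.9), 0.56), (np.float64(333.7), np.float64(189.5), 0.52), (np.float64(345.6), np.float64(244.3), 0.22)]
long1 [(np.float64(394.1), np.float64(209.7), 0.94), (np.float64(333.6), np.float64(257.6), 0.59)]
short1_tip [(np.float
[... 971 characters left out ...]
, np.float64(208.5), 0.47), (np.float64(451.7), np.float64(254.9), 0.47)]
long1 [(np.float64(285.0), np.float64(162.4), 0.7), (np.float64(354.4), np.float64(159.5), 0.59)]
short1_tip [(np.float64(458.2), np.float64(250.4), 0.77), (np.float64(425.7), np.float64(297.1), 0.54), (np.float64(347.3), np.float64(214.8), 0.48)]
long1_tip [(np.float64(341.7), np.float64(160.7), 0.79)]
nut [(np.float64(324.0), np.float64(184.7), 0.51)]
socket [(np.float64(344.9), np.float64(159.6), 0.54), (np.float64(325.2), np.float64(126.8), 0.49)]
spark_plug [(np.float64(324.9), np.float64(251.5), 0.5)]
short_tray [(np.float64(426.8), np.float64(188.4), 0.97)]
long_tray [(np.float64(220.0), np.float64(189.5), 0.7)]
```

Run:
```python
import cv2
i=cv2.imread("pics/top0.png")
c=i[80:340,140:520];cv2.imwrite("pics/topc.png",cv2.resize(c,(800,547),interpolation=cv2.INTER_CUBIC))
```

```text
(no output)
```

View pics/topc.png

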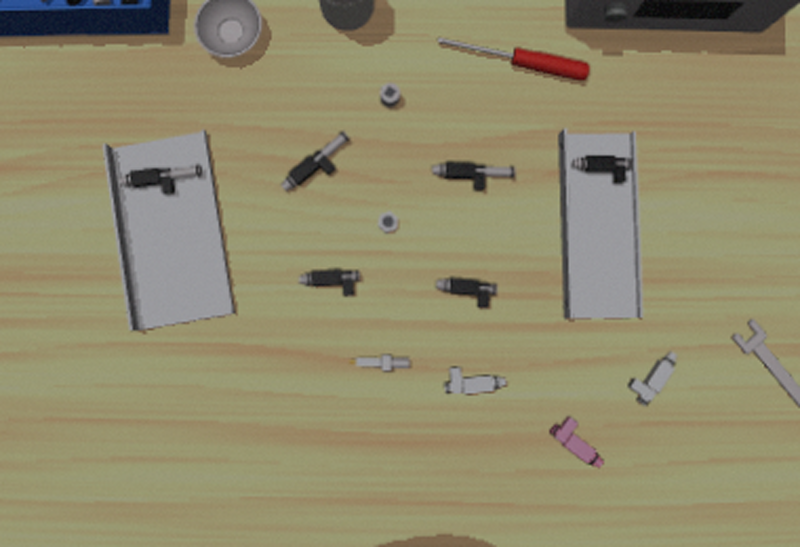

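View pics/scene0.png

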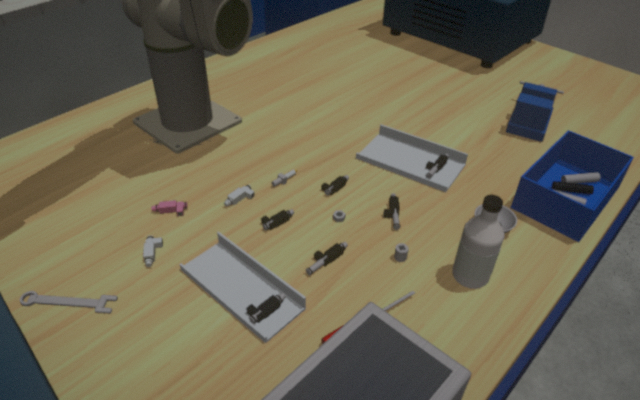

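Top view, crop pixels:
- **Loose injectors, all black:** long at (315,160) and (473,172), short at (330,279) and (467,289).
- **Look-alikes to leave alone:** white at (475,383) and (655,378), pink at (577,443). A spark plug lies at (383,362).
- **Samples in the trays:** (163,178) and (602,165). The tall rails are on the left, which is +y.

Next I'll fit the poses.

```bash
cat > h.py <<'E'
import cv2,numpy as np,pickle
from scipy.optimize import minimize
from scipy.spatial.transform import Rotation as R
def K(p):
    f=200/np.tan(np.radians(p["vfov"])/2);return f
def proj(p,P):
    P=np.atleast_2d(P);E=np.array(p["extrinsics"]);c=P@E[:3,:3].T+E[:3,3]
    s=c[:,:2]/c[:,2:];r2=(s**2).sum(1,keepdims=True);s=s*(1+p["k1"]*r2)
    return s*K(p)+[p["cx"],p["cy"]]
def unproj(p,uv,z):
    d=(np.array(uv,float)-[p["cx"],p["cy"]])/K(p);s=d.copy()
    for _ in range(20): s=d/(1+p["k1"]*(s**2).sum())
    E=np.array(p["extrinsics"]);Rm=E[:3,:3];o=-Rm.T@E[:3,3];v=Rm.T@np.array([s[0],s[1],1])
    return (o+v*(z-o[2])/v[2])
def box(x0,x1,y0,y1,z0,z1): return np.array([[x,y,z] for x in(x0,x1) for y in(y0,y1) for z in(z0,z1)])/1000
DARK=[box(-20,18,-10,10,0,20),box(-34,-20,-4,24,3,17)]
def mask(p,q,S,org,shape,parts=DARK,z0=0):
    m=np.zeros(shape,np.uint8);c,s=np.cos(q[2]),np.sin(q[2])
    for b in parts:
        w=b.copy();w[:,0]=q[0]+c*b[:,0]-s*b[:,1];w[:,1]=q[1]+s*b[:,0]+c*b[:,1];w[:,2]+=z0
        u=(proj(p,w)-org+.5)*S-.5
        cv2.fillConvexPoly(m,cv2.convexHull(np.round(u*16).astype(np.int32)),255,shift=4)
    return m
def fit(p,uv,th,z0=0,thr=60,S=6,half=26):
    org=np.round(np.array(uv)).astype(int)-half
    c=p["img"][org[1]:org[1]+2*half,org[0]:org[0]+2*half]
    g=cv2.cvtColor(c,cv2.COLOR_BGR2GRAY).astype(np.float32)
    g=cv2.resize(g,None,fx=S,fy=S,interpolation=cv2.INTER_CUBIC)
    d=np.clip((thr+25-g)/50,0,1)
    def cost(q):
        m=cv2.GaussianBlur(mask(p,q,S,org,g.shape).astype(np.float32)/255,(0,0),S*.5) if z0==0 else cv2.GaussianBlur(mask(p,q,S,org,g.shape,z0=z0).astype(np.float32)/255,(0,0),S*.5)
        return ((m-d)**2).sum()/S**2
    x=unproj(p,uv,z0+.01);best=None
    for dt in(-.25,0,.25):
        r=minimize(cost,[x[0],x[1],th+dt],method="Nelder-Mead",options=dict(initial_simplex=[[x[0],x[1],th+dt],[x[0]+.01,x[1],th+dt],[x[0],x[1]+.01,th+dt],[x[0],x[1],th+dt+.2]],xatol=1e-4,fatol=.01))
        if best is None or r.fun<best.fun:best=r
    return best.x,best.fun
def draw(p,items,fn,roi):
    x0,y0,x1,y1=roi;S=800/(x1-x0);im=cv2.resize(p["img"][y0:y1,x0:x1],None,fx=S,fy=S,interpolation=cv2.INTER_CUBIC)
    for q,z0,parts in items:
        m=mask(p,q,S,np.array([x0,y0]),im.shape[:2],parts,z0)
        cs,_=cv2.findContours(m,cv2.RETR_EXTERNAL,cv2.CHAIN_APPROX_NONE);cv2.drawContours(im,cs,-1,(0,0,255),1)
    cv2.imwrite(fn,im)
E
cat > a.py <<'E'
from h import *
p=pickle.load(open("pics/top0.pkl","rb"))
C=lambda u,v:(140+u/2.105,80+v/2.105)
L=[("longA",C(307,165),2.25,0),("longB",C(465,172),1.57,0),("shortA",C(328,279),1.6,0),("shortB",C(465,289),1.5,0),("shortS",C(605,165),1.6,.006),("longS",C(152,178),1.6,.006)]
its=[]
full=lambda l:DARK+[box(18,34,-8,8,2,18),box(-l,-20,-6,6,4,16)]
for n,uv,th,z in L:
    q,f=fit(p,uv,th,z);print(n,np.round(q,4),round(f,1));its.append((q,z,full(72 if "long" in n else 42)))
# trays from samples-independent corners
T={}
for n,cs in dict(short=[C(562,131),C(635,131),C(642,318),C(568,320)],long=[C(107,148),C(208,132),C(235,315),C(136,330)]).items():
    zs=[.034,.016,.016,.034]
    W=np.array([unproj(p,c,z) for c,z in zip(cs,zs)]);print(n,np.round(W,3).tolist(),W[:,:2].mean(0))
draw(p,its,"pics/fit.png",(170,110,460,250))
E
python3 a.py
```

```text
longA [0.6214 0.1055 2.2656] 28.6
longB [ 0.6233 -0.093   1.5792] 25.8
shortA [0.4841 0.0751 1.687 ] 28.8
shortB [ 0.4742 -0.0986  1.5034] 25.9
shortS [ 0.6325 -0.2718  1.6343] 42.0
longS [0.6112 0.3072 1.736 ] 60.6
short [[0.67, -0.224, 0.034], [0.676, -0.323, 0.016], [0.435, -0.326, 0.016], [0.432, -0.227, 0.034]] [ 0.55296596 -0.2750105 ]
long [[0.646, 0.353, 0.034], [0.67, 0.228, 0.016], [0.436, 0.187, 0.016], [0.416, 0.308, 0.034]] [0.54202485 0.26899836]
```

View pics/fit.png

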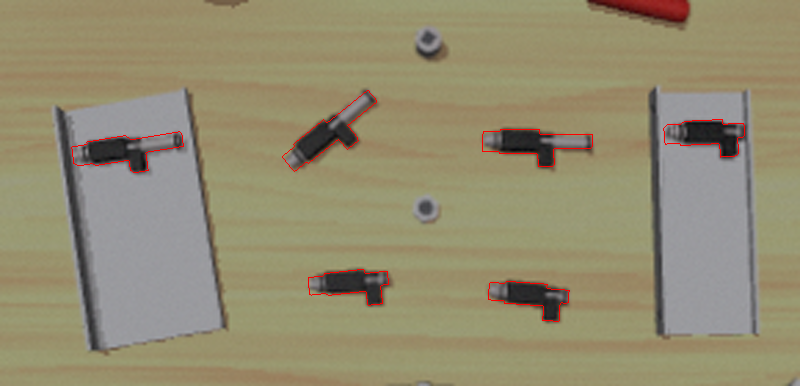

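```bash
cat >> a.py <<'E'
sq=np.array([.553,-.275,.0125]);lq=np.array([.542,.269,.183])
def tray(w): h=w/2; return [box(-120,120,-h,-h+4,0,16),box(-120,120,h-4,h,0,34)]
its=[]
for q,w in((sq,98),(lq,128)):
    its+=[(q,0,[t]) for t in tray(w)]
draw(p,its,"pics/tr.png",(170,110,460,250))
for n,q in(("short",sq),("long",lq)):
    for y0,xs in((4 if n=="short" else 19,(0,-70)),):
        for x in xs: print(n,x,np.round([q[0]+np.cos(q[2])*x/1e3-np.sin(q[2])*y0/1e3,q[1]+np.sin(q[2])*x/1e3+np.cos(q[2])*y0/1e3,q[2]+np.pi/2],4))
E
python3 a.py|tail -4
```

```text
short 0 [ 0.553  -0.271   1.5833]
short -70 [ 0.483  -0.2719  1.5833]
long 0 [0.5385 0.2877 1.7538]
long -70 [0.4697 0.2749 1.7538]
```

View pics/tr.png

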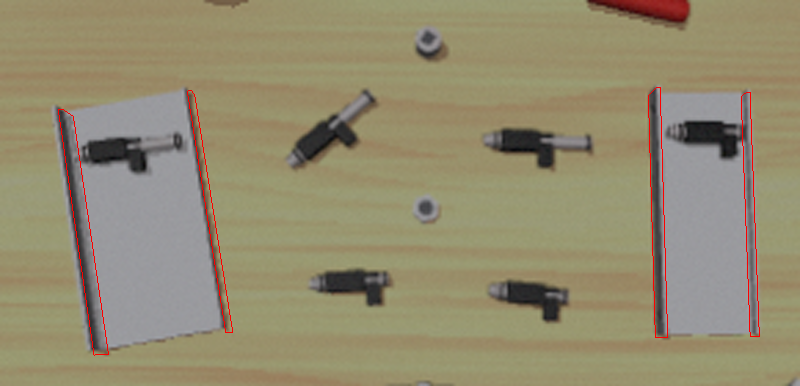

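```bash
cat > d.py <<'E'
import sys
from h import *
from plant import robot
def delta(x,y,th):
    s=robot.read_state();M=R.from_rotvec(s["orientation"]).as_matrix();a=np.arctan2(M[1,0],M[0,0])
    t=th-np.pi/2; d=(t-a+np.pi/2)%np.pi-np.pi/2
    dp=np.array([x,y,0])-s["tool_pos"]
    print("t %.2f pos %s a %.1f tilt %.3f q6 %.2f open %.3f F %s"%(s["t"],np.round(s["tool_pos"],4),np.degrees(a),M[2,2],s["q"][5],s["opening"],np.round(s["force"],1)))
    print("turn about tool z deg %.1f (q6 alt: +-180)"%(-np.degrees(d)))
    print("shift if before turn",np.round(M.T@[dp[0],dp[1],0],4))
    a2=a+d;print("shift if after turn ",np.round([dp[0]*np.cos(a2)+dp[1]*np.sin(a2),dp[0]*np.sin(a2)-dp[1]*np.cos(a2)],4),"down",round(s["tool_pos"][2],4))
if __name__=="__main__": delta(*map(float,sys.argv[1:4]))
E
python3 d.py .4742 -.0986 1.5034
```

```text
t 1.00 pos [ 0.1518 -0.5805  0.187 ] a -75.3 tilt -1.000 q6 -0.09 open 0.093 F [ 0.4 -0.7  0.7]
turn about tool z deg -71.5 (q6 alt: +-180)
shift if before turn [-0.3846 -0.4338 -0.    ]
shift if after turn  [ 0.2892 -0.5025] down 0.187
```

jog_arm(commands=[-0.2,-0.024,-0.0271,0,0,-0.2,-0.024,-0.0271,0,0,-0.2,-0.024,-0.0271,0,0,-0.2,-0.024,-0.0271,0,0,-0.2,-0.024,-0.0271,0,0,-0.2,-0.024,-0.0271,0,0,-0.2,-0.024,-0.0271,0,0,-0.2,-0.024,-0.0271,0,0,-0.2,-0.024,-0.0271,0,0,-0.2,-0.024,-0.0271,0,0,-0.2,-0.024,-0.0271,0,0,-0.2,-0.024,-0.0271,0,0,-0.2,-0.024,-0.0271,0,0,-0.2,-0.024,-0.0271,0,0,-0.2,-0.024,-0.0271,0,0,-0.2,-0.024,-0.0271,0,0], grip_force=25)

```text
t: 2.33
tool_pos: [0.475, -0.0975, 0.1872]
orientation: [-2.487, 1.92, -0.001]
force: [0.1, -0.8, -0.3]
opening: 0.0557
```

jog_arm(commands=[-0.2,0,0,0,-7.15,-0.2,0,0,0,-7.15,-0.2,0,0,0,-7.15,-0.2,0,0,0,-7.15,-0.2,0,0,0,-7.15,-0.2,0,0,0,-7.15,-0.2,0,0,0,-7.15,-0.2,0,0,0,-7.15,-0.2,0,0,0,-7.15,-0.2,0,0,0,-7.15,-0.2,0,0,0,0])

```text
t: 3.25
tool_pos: [0.4742, -0.0993, 0.187]
orientation: [3.14, -0.096, 0.0]
force: [-0.9, -0.5, -0.4]
opening: 0.0561
```

```bash
python3 d.py .4742 -.0986 1.5034
python3 - <<'E'
from h import *
from plant import robot
p=robot.read_camera("wrist");cv2.imwrite("pics/w1.png",p["img"])
import pickle;pickle.dump(p,open("pics/w1.pkl","wb"))
q,_=[.4742,-.0986,1.5034],0
draw(p,[(q,0,DARK)],"pics/w1o.png",(0,0,640,400))
E
```

```text
t 3.25 pos [ 0.4742 -0.0993  0.187 ] a -3.5 tilt -1.000 q6 -0.25 open 0.056 F [-0.9 -0.5 -0.4]
turn about tool z deg 0.4 (q6 alt: +-180)
shift if before turn [-0.     -0.0007 -0.    ]
shift if after turn  [-0.     -0.0007] down 0.187
```

View pics/w1o.png

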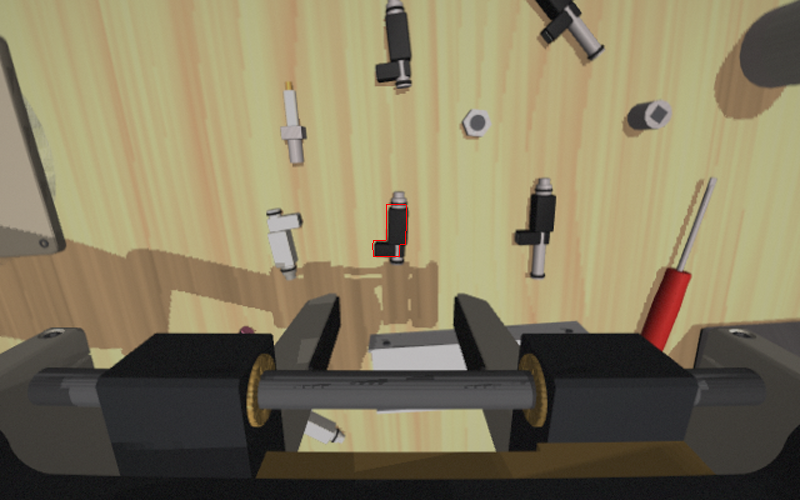

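The wrist view shows the target short injector at (397,225). It is black, and the overlay fits to about 2 mm. The white look-alike at (283,240) is well clear. Descending and gripping.

jog_arm(commands=[-0.2,0,0,0.03,0,-0.2,0,0,0.03,0,-0.2,0,0,0.03,0,-0.2,0,0,0.03,0,-0.2,0,0,0.03,0,-0.2,0,0,0.012,0,-0.2,0,0,0.011,0,-0.2,0,0,0.01,0,-0.2,0,0,0,0,1,0,0,0,0,1,0,0,0,0,1,0,0,0,0,1,0,0,0,0,1,0,0,0,0,1,0,0,0,0], grip_force=25)

```text
t: 4.55
tool_pos: [0.4745, -0.0994, 0.0044]
orientation: [3.14, -0.105, 0.001]
force: [-0.2, -0.4, -0.5]
opening: 0.0202
```

jog_arm(commands=[1,0,0,-0.01,0,1,0,0,-0.02,0,1,0,0,-0.025,0,1,0,0,-0.025,0,1,0,0,-0.02,0,1,0,0,0,0])

```text
t: 5.05
tool_pos: [0.4774, -0.1003, 0.1099]
orientation: [3.138, -0.105, 0.012]
force: [0.9, 0.5, -0.3]
opening: 0.0004
```

```bash
python3 d.py .553 -.270 1.5833
python3 - <<'E'
from h import *
from plant import robot
p=robot.read_camera("wrist");cv2.imwrite("pics/w2.png",p["img"])
E
```

```text
t 5.05 pos [ 0.4774 -0.1003  0.1099] a -3.8 tilt -1.000 q6 -0.25 open 0.000 F [ 0.9  0.5 -0.3]
turn about tool z deg -4.6 (q6 alt: +-180)
shift if before turn [0.0868 0.1643 0.001 ]
shift if after turn  [0.0735 0.1707] down 0.1099
```

View pics/w2.png

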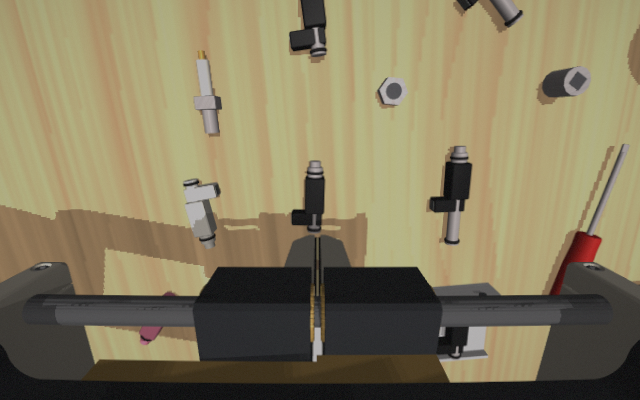

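The first grip slipped out on the lift. I'll re-measure, then grip lower and harder.

```bash
python3 - <<'E'
from h import *
from plant import robot
p=robot.read_camera("top");pickle.dump(p,open("pics/top1.pkl","wb"))
w=robot.read_camera("wrist")
q,f=fit(w,(311,197),1.5034,half=45,S=3);print("wrist fit",np.round(q,4),f)
print(proj(p,[.474,-.0986,.01]))
q2,f=fit(p,(362,217),1.5);print("top",np.round(q2,4),f)
draw(w,[(q,0,DARK)],"pics/w3.png",(200,100,420,240))
E
python3 d.py .4742 -.0986 1.5034
```

```text
wrist fit [ 0.4758 -0.0986  1.5186] 242.71701049804688
[[359.64271243 216.05676652]]
top [ 0.4429 -0.1355  1.2575] 153.69631958007812
t 5.20 pos [ 0.4741 -0.0992  0.1039] a -3.8 tilt -1.000 q6 -0.25 open 0.001 F [-0.1  0.1 -0.7]
turn about tool z deg 0.0 (q6 alt: +-180)
shift if before turn [ 0.0001 -0.0006 -0.    ]
shift if after turn  [ 0.0001 -0.0006] down 0.1039
```

View pics/w3.png

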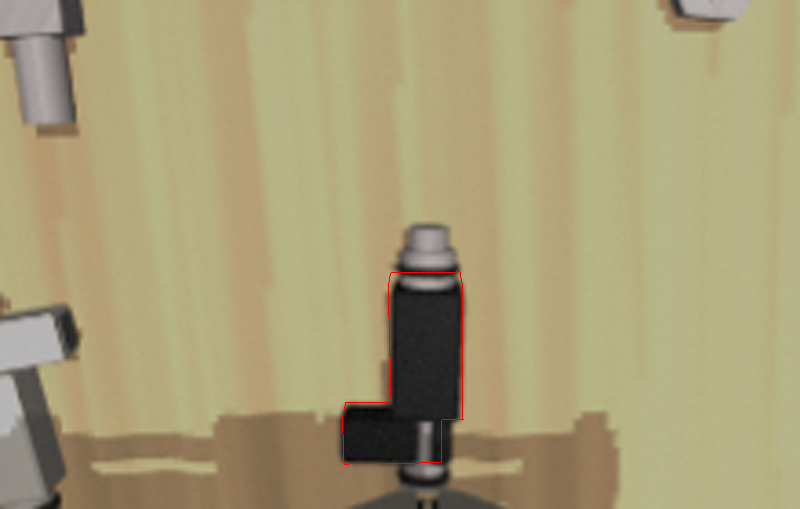

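jog_arm(commands=[-0.2,0.001,0,0,0,-0.2,0,0,0,-1,-0.2,0,0,0,0,-0.2,0,0,0.025,0,-0.2,0,0,0.025,0,-0.2,0,0,0.025,0,-0.2,0,0,0.015,0,-0.2,0,0,0.008,0,-0.2,0,0,0.0045,0,-0.2,0,0,0,0,1,0,0,0,0,1,0,0,0,0,1,0,0,0,0,1,0,0,0,0,1,0,0,0,0,1,0,0,0,0,1,0,0,0,0,1,0,0,0,0], grip_force=60)

```text
t: 6.7
tool_pos: [0.4752, -0.0993, 0.0015]
orientation: [3.141, -0.078, 0.0]
force: [-0.0, 0.9, -0.3]
opening: 0.0068
```

jog_arm(commands=[1,0,0,-0.004,0,1,0,0,-0.006,0,1,0,0,-0.01,0,1,0,0,-0.01,0,1,0,0,0,0])

```text
t: 7.12
tool_pos: [0.4773, -0.1, 0.0346]
orientation: [3.139, -0.078, 0.007]
force: [-0.2, -0.2, 0.5]
opening: 0.0003
```

Run:
```python
from h import *
from plant import robot
s=robot.read_state();print(s["t"],s["opening"])
w=robot.read_camera("wrist");c=robot.read_camera("scene");p=robot.read_camera("top")
print("tcp in wrist",proj(w,s["tool_pos"]),"scene",proj(c,s["tool_pos"]))
cv2.imwrite("pics/w4.png",w["img"])
u=proj(c,s["tool_pos"])[0].astype(int)
cv2.imwrite("pics/s4.png",cv2.resize(c["img"][u[1]-60:u[1]+60,u[0]-80:u[0]+80],(800,600),interpolation=cv2.INTER_CUBIC))
pickle.dump((w,c,p),open("pics/4.pkl","wb"))
```

```text
7.1167 0.0003170890310009966
tcp in wrist [[316.10548907 227.62210021]] scene [[280.37457828 209.2921277 ]]
```

View pics/w4.png

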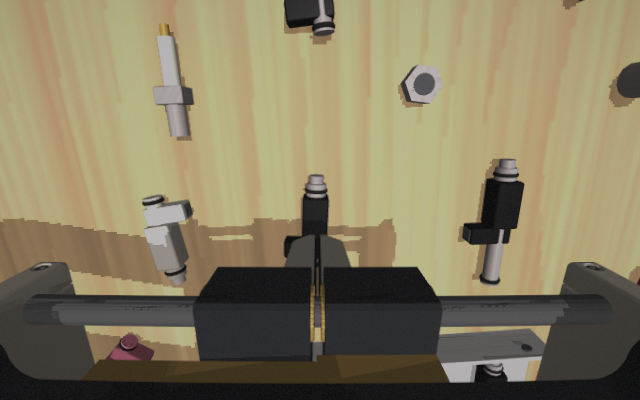

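View pics/s4.png

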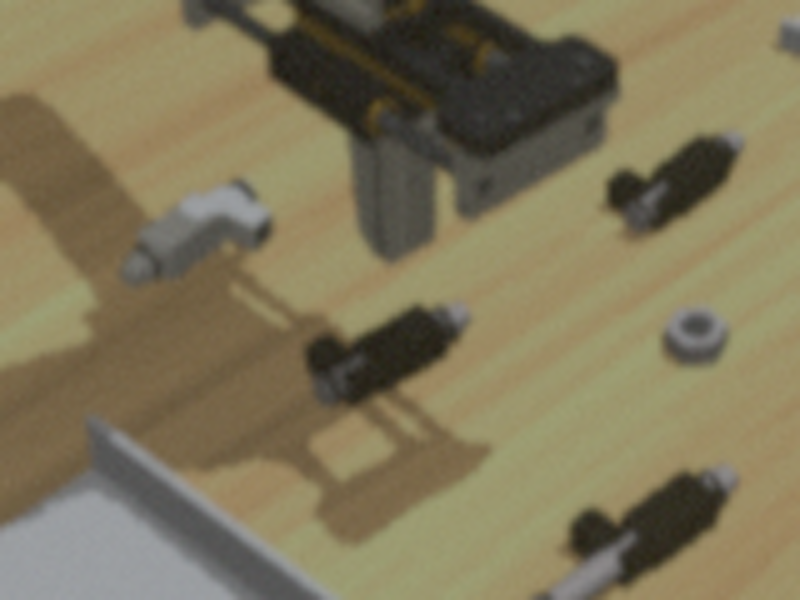

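Run:
```python
from h import *
from plant import robot
w,c,p=pickle.load(open("pics/4.pkl","rb"))
for n,dx in (("tcp",0),):
  for z in(.0346,.045,.055,.065,.075): print(z,[np.round(proj(k,[.4745,-.0995,z]),1).tolist() for k in(w,c,p)])
cv2.imwrite("pics/t4.png",cv2.resize(p["img"][150:270,290:450],(800,600),interpolation=cv2.INTER_CUBIC))
cv2.imwrite("pics/w4c.png",cv2.resize(w["img"][160:310,220:420],(800,600),interpolation=cv2.INTER_CUBIC))
s=robot.read_state();print(s["tool_pos"],s["q"],s["t"])
```

```text
0.0346 [[[312.2, 227.2]], [[279.6, 208.6]], [[361.0, 215.4]]]
0.045 [[[312.0, 232.6]], [[279.4, 204.8]], [[361.4, 215.2]]]
0.055 [[[311.8, 238.3]], [[279.3, 201.2]], [[361.8, 214.9]]]
0.065 [[[311.6, 244.7]], [[279.1, 197.4]], [[362.2, 214.7]]]
0.075 [[[311.4, 251.7]], [[278.9, 193.7]], [[362.7, 214.5]]]
[ 0.47550831 -0.09946778  0.03187741] [-3.11796100e-01 -4.59332252e-02  1.96302647e+00 -2.13840688e-06
  1.22351461e+00 -2.62097919e-01] 7.2667
```

View pics/w4c.png

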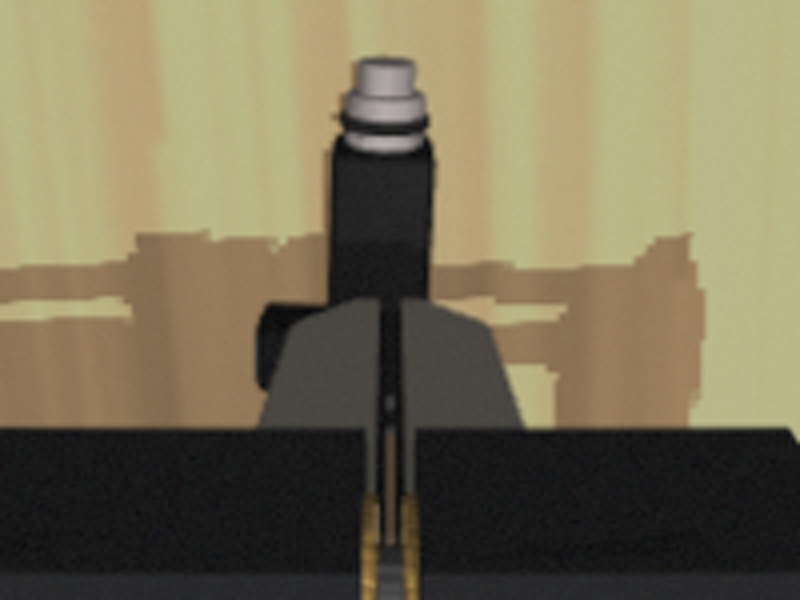

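View pics/t4.png

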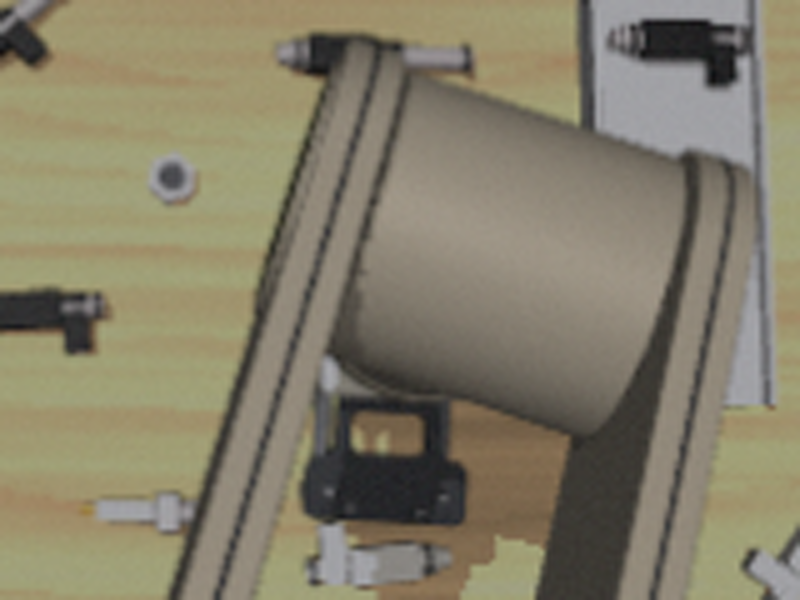

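The fingers closed without ever touching the part: the opening shrank at a steady rate and the force stayed at zero. Both the wrist and scene views put the visible fingertips about 20 mm above the reported TCP. I'll open the gripper and check this before going lower.

jog_arm(commands=[-0.2,0,0,0,0,-0.2,0,0,0,0,-0.2,0,0,0,0,-0.2,0,0,0,0,-0.2,0,0,0,0,-0.2,0,0,0,0,-0.2,0,0,0,0,-0.2,0,0,0,0])

```text
t: 7.93
tool_pos: [0.4751, -0.0993, 0.0314]
orientation: [-3.141, 0.078, 0.0]
force: [0.1, 0.2, 1.0]
opening: 0.0492
```

Run:
```python
from h import *
from plant import robot
s=robot.read_state();print(s["t"],s["opening"],s["tool_pos"])
c=robot.read_camera("scene");w=robot.read_camera("wrist")
im=c["img"].copy();u=np.array([280,205])
im=cv2.resize(im[u[1]-60:u[1]+60,u[0]-80:u[0]+80],(800,600),interpolation=cv2.INTER_CUBIC)
M=R.from_rotvec(s["orientation"]).as_matrix()
for b,col in((0,(0,0,255)),(-.019,(0,255,0))):
  for sx in(-1,1):
    P=[s["tool_pos"]+M@np.array([sx*(s["opening"]/2),y,b]) for y in(-.0075,.0075)]
    v=((proj(c,P)-u+[80,60]+.5)*5-.5).astype(int);cv2.line(im,tuple(map(int,v[0])),tuple(map(int,v[1])),col,2)
cv2.imwrite("pics/s5.png",im)
iw=w["img"].copy()
for b,col in((0,(0,0,255)),(-.019,(0,255,0))):
  for sx in(-1,1):
    P=[s["tool_pos"]+M@np.array([sx*(s["opening"]/2),y,b]) for y in(-.0075,.0075)]
    v=proj(w,P).astype(int);cv2.line(iw,tuple(map(int,v[0])),tuple(map(int,v[1])),col,2)
cv2.imwrite("pics/w5.png",iw)
```

```text
7.9333 0.04923556158307588 [ 0.47514956 -0.09932143  0.03140921]
```

View pics/s5.png

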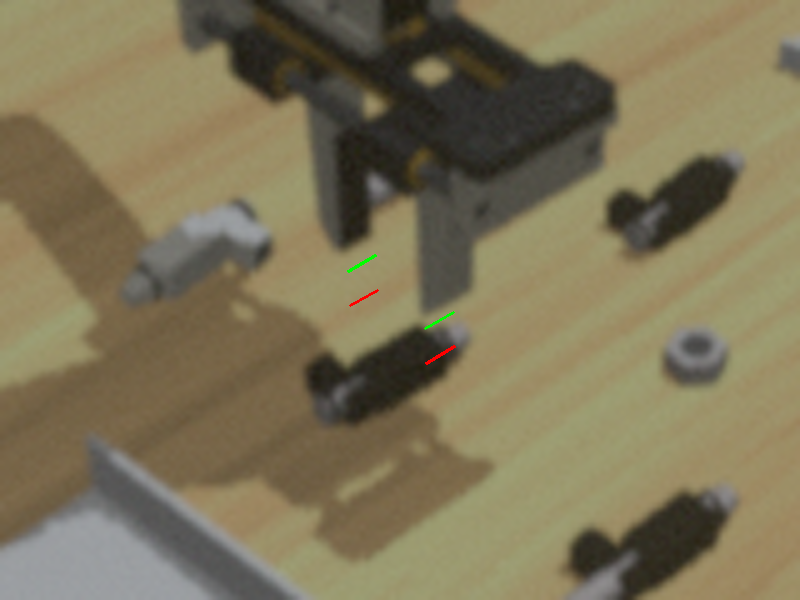

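View pics/w5.png

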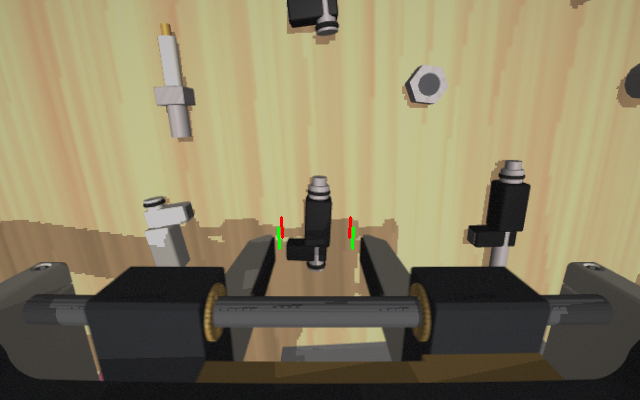

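The tips sit about 25–28 mm above the reported TCP in both views. I'll descend in steps, watching the force.

jog_arm(commands=[-0.2,0,0,0.014,0,-0.2,0,0,0.014,0,-0.2,0,0,0.014,0,-0.2,0,0,0,0,-0.2,0,0,0,0])

```text
t: 8.45
tool_pos: [0.4742, -0.0991, -0.0112]
orientation: [-3.14, 0.078, 0.003]
force: [1.1, 0.1, -0.2]
opening: 0.0561
```

```bash
cat > v.py <<'E'
import sys
from h import *
from plant import robot
s=robot.read_state();print(s["t"],s["opening"],s["tool_pos"],s["force"])
c=robot.read_camera("scene")
u=np.round(proj(c,s["tool_pos"]+[0,0,.02])[0]).astype(int)
im=c["img"];im=cv2.resize(im[u[1]-60:u[1]+60,u[0]-80:u[0]+80],(800,600),interpolation=cv2.INTER_CUBIC)
M=R.from_rotvec(s["orientation"]).as_matrix()
for b,col in((-.02,(0,0,255)),(-.03,(0,255,0))):
  for sx in(-1,1):
    P=[s["tool_pos"]+M@np.array([sx*(s["opening"]/2),y,b]) for y in(-.0075,.0075)]
    v=((proj(c,P)-u+[80,60]+.5)*5-.5).astype(int);cv2.line(im,tuple(map(int,v[0])),tuple(map(int,v[1])),col,1)
cv2.imwrite(sys.argv[1],im)
E
python3 v.py pics/s6.png
```

```text
8.45 0.056081941058861974 [ 0.47420919 -0.09905074 -0.01117369] [ 1.08259119  0.05120584 -0.17759374]
```

View pics/s6.png

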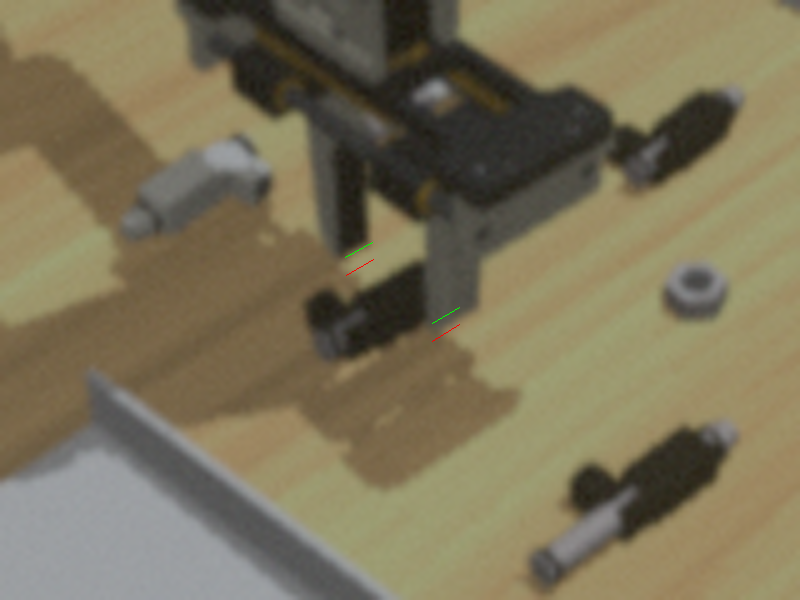

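jog_arm(commands=[-0.2,0,0,0.004,0,-0.2,0,0,0.003,0,-0.2,0,0,0,0])

```text
t: 8.75
tool_pos: [0.4752, -0.0993, -0.0176]
orientation: [3.141, -0.078, 0.0]
force: [-0.9, -0.6, -0.3]
opening: 0.0559
```

jog_arm(commands=[-0.2,0,0,0.002,0,-0.2,0,0,0,0])

```text
t: 8.92
tool_pos: [0.4751, -0.0993, -0.0197]
orientation: [-3.141, 0.078, 0.0]
force: [0.3, 0.3, -0.2]
opening: 0.0556
```

jog_arm(commands=[-0.2,0,0,0.002,0,-0.2,0,0,0,0])

```text
t: 9.08
tool_pos: [0.475, -0.0993, -0.0218]
orientation: [-3.141, 0.078, 0.0]
force: [-0.9, 0.0, -0.2]
opening: 0.0558
```

Still no contact with the table. Closing here, with enough rows for the fingers to arrive.

jog_arm(commands=[1,0,0,0,0,1,0,0,0,0,1,0,0,0,0,1,0,0,0,0,1,0,0,0,0,1,0,0,0,0,1,0,0,0,0,1,0,0,0,0], grip_force=40)

```text
t: 9.75
tool_pos: [0.4752, -0.0993, -0.0215]
orientation: [3.141, -0.078, 0.0]
force: [-0.1, 0.7, 0.0]
opening: 0.0196
```

jog_arm(commands=[1,0,0,-0.004,0,1,0,0,-0.006,0,1,0,0,-0.01,0,1,0,0,-0.01,0,1,0,0,0,0])

```text
t: 10.17
tool_pos: [0.4773, -0.1, 0.0115]
orientation: [3.139, -0.078, 0.007]
force: [0.4, 0.7, -0.1]
opening: 0.0196
```

```bash
python3 v.py pics/s7.png
```

```text
10.1667 0.019553108873855078 [ 0.47730175 -0.09998222  0.01154526] [ 0.42609198  0.65487777 -0.0692076 ]
```

View pics/s7.png

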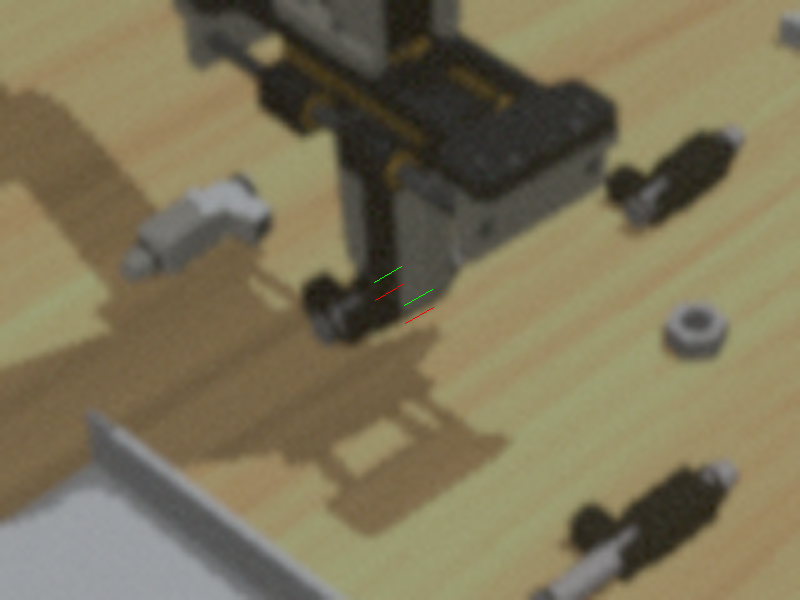

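The grasp held: opening 19.6 mm, and the scene view shows the injector between the fingers at (370,300). Carrying it to the narrow tray.

jog_arm(commands=[1,0,0,-0.02,-3.5,1,0,0,-0.025,0,1,0,0,-0.02,0,1,0,0,0,0,1,0,0,0,0])

```text
t: 10.63
tool_pos: [0.4763, -0.0997, 0.0746]
orientation: [3.141, 0.018, 0.005]
force: [-0.0, 0.2, -0.8]
opening: 0.0194
```

```bash
python3 d.py .553 -.270 1.5833
```

```text
t 10.63 pos [ 0.4763 -0.0997  0.0746] a 0.7 tilt -1.000 q6 -0.32 open 0.019 F [-0.   0.2 -0.8]
turn about tool z deg -0.1 (q6 alt: +-180)
shift if before turn [0.0747 0.1711 0.0004]
shift if after turn  [0.0745 0.1712] down 0.0746
```

jog_arm(commands=[1,0.0097,0.0214,0,0,1,0.0097,0.0214,0,0,1,0.0097,0.0214,0,0,1,0.0097,0.0214,0,0,1,0.0097,0.0214,0,0,1,0.0097,0.0214,0,0,1,0.0097,0.0214,0,0,1,0.0097,0.0214,0,0,1,0,0,0,0,1,0,0,0,0,1,0,0,0,0])

```text
t: 11.55
tool_pos: [0.5536, -0.2686, 0.0716]
orientation: [-3.14, -0.018, 0.004]
force: [-0.4, 0.5, -0.8]
opening: 0.019
```

```bash
python3 d.py .553 -.270 1.5833
python3 - <<'E'
from h import *
from plant import robot
p=robot.read_camera("scene")
w=robot.read_camera("wrist");cv2.imwrite("pics/w8.png",w["img"])
u=proj(p,[.553,-.27,.03])[0].astype(int)
cv2.imwrite("pics/s8.png",cv2.resize(p["img"][u[1]-60:u[1]+60,u[0]-80:u[0]+80],(800,600),interpolation=cv2.INTER_CUBIC))
E
```

```text
t 11.55 pos [ 0.5536 -0.2686  0.0716] a 0.6 tilt -1.000 q6 -0.55 open 0.019 F [-0.4  0.5 -0.8]
turn about tool z deg -0.1 (q6 alt: +-180)
shift if before turn [-0.0006  0.0014 -0.    ]
shift if after turn  [-0.0006  0.0014] down 0.0716
```

View pics/w8.png

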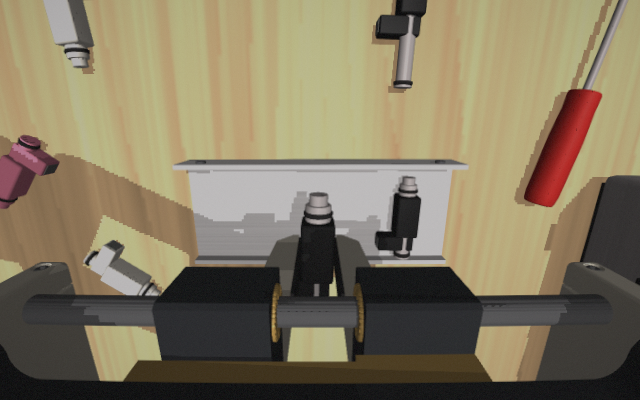

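View pics/s8.png

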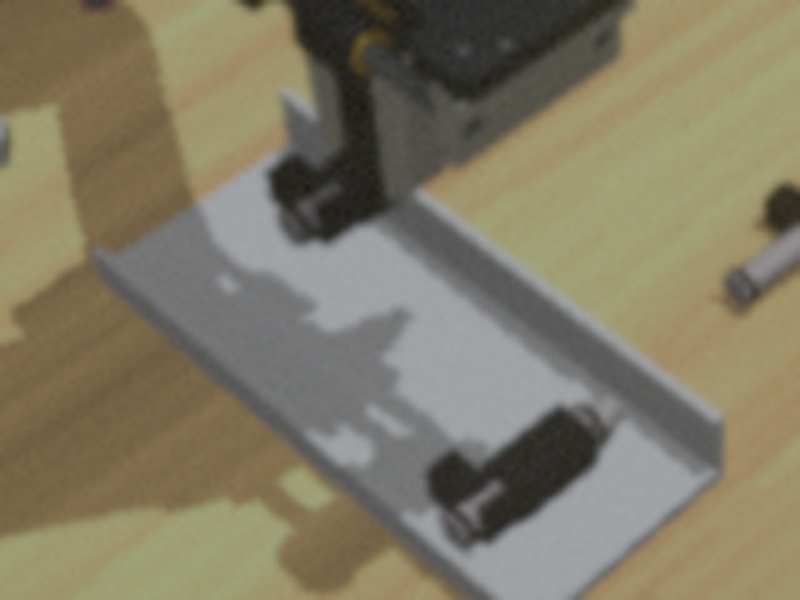

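jog_arm(commands=[1,0,0.001,0.02,0,1,0,0,0.025,0,1,0,0,0.02,0,1,0,0,0.01,0,1,0,0,0.008,0,1,0,0,0.005,0,1,0,0,0,0,1,0,0,0,0])

```text
t: 12.32
tool_pos: [0.5555, -0.2709, -0.0135]
orientation: [3.141, 0.018, 0.002]
force: [-0.0, 0.6, -0.5]
opening: 0.0199
```

jog_arm(commands=[0,0,0,0,0,0,0,0,0,0,0,0,0,0,0,0,0,0,0,0,0,0,0,0,0])

```text
t: 12.73
tool_pos: [0.5549, -0.2707, -0.0143]
orientation: [3.141, 0.018, 0.001]
force: [0.1, 0.2, 0.9]
opening: 0.0454
```

jog_arm(commands=[0,0,0,-0.01,0,0,0,0,-0.02,0,0,0,0,-0.03,0,0,0,0,-0.03,0,0,0,0,0,0])

```text
t: 13.15
tool_pos: [0.5588, -0.273, 0.0839]
orientation: [3.136, 0.018, 0.015]
force: [1.0, -0.8, 1.5]
opening: 0.0463
```

```bash
python3 d.py .4841 .0751 1.687
python3 - <<'E'
from h import *
from plant import robot
p=robot.read_camera("scene")
w=robot.read_camera("wrist");cv2.imwrite("pics/w9.png",w["img"])
E
```

```text
t 13.15 pos [ 0.5588 -0.273   0.0839] a 0.7 tilt -1.000 q6 -0.55 open 0.046 F [ 1.  -0.8  1.5]
turn about tool z deg -6.0 (q6 alt: +-180)
shift if before turn [-0.0707 -0.3489 -0.0026]
shift if after turn  [-0.0338 -0.3544] down 0.0839
```

View pics/w9.png

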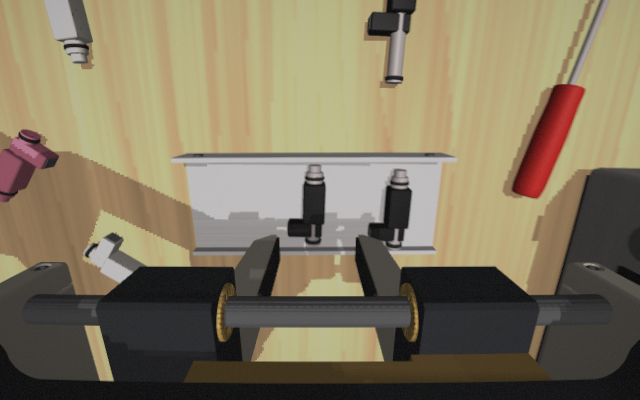

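Placed beside the sample, upright and square, at (314,205) in the wrist view. Now the second short one.

jog_arm(commands=[-0.2,0,0,0,-6,-0.2,-0.0025,-0.0293,0,0,-0.2,-0.0025,-0.0293,0,0,-0.2,-0.0025,-0.0293,0,0,-0.2,-0.0025,-0.0293,0,0,-0.2,-0.0025,-0.0293,0,0,-0.2,-0.0025,-0.0293,0,0,-0.2,-0.0025,-0.0293,0,0,-0.2,-0.0025,-0.0293,0,0,-0.2,-0.0025,-0.0293,0,0,-0.2,-0.0025,-0.0293,0,0,-0.2,-0.0025,-0.0293,0,0,-0.2,-0.0025,-0.0293,0,0,-0.2,0,0,0,0,-0.2,0,0,0,0,-0.2,0,0,0,0])

```text
t: 14.58
tool_pos: [0.4836, 0.0748, 0.0747]
orientation: [3.136, 0.184, -0.002]
force: [-0.3, -0.8, -0.3]
opening: 0.0557
```

```bash
python3 d.py .4841 .0751 1.687
python3 - <<'E'
from h import *
from plant import robot
w=robot.read_camera("wrist")
u=proj(w,[.4841,.0751,.01])[0];print(u)
q,f=fit(w,u,1.687,half=45,S=3);print("wrist fit",np.round(q,4),f)
draw(w,[(q,0,DARK)],"pics/w10.png",(0,0,640,400))
E
```

```text
t 14.58 pos [0.4836 0.0748 0.0747] a 6.7 tilt -1.000 q6 -0.07 open 0.056 F [-0.3 -0.8 -0.3]
turn about tool z deg 0.0 (q6 alt: +-180)
shift if before turn [ 0.0006 -0.0002 -0.    ]
shift if after turn  [ 0.0006 -0.0002] down 0.0747
[317.2366869  202.36825183]
wrist fit [0.486  0.0746 1.6806] 247.93411254882812
```

View pics/w10.png

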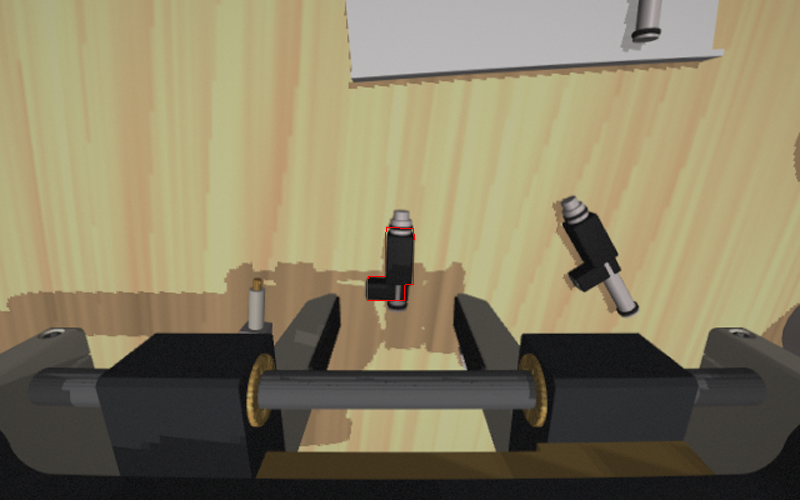

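Fit agrees within 2 mm. The spark plug tip at (257,290) is clear of the fingers. Descending and gripping.

jog_arm(commands=[-0.2,0.001,0,0.025,0,-0.2,0,0,0.025,0,-0.2,0,0,0.02,0,-0.2,0,0,0.012,0,-0.2,0,0,0.01,0,-0.2,0,0,0.0045,0,-0.2,0,0,0,0,1,0,0,0,0,1,0,0,0,0,1,0,0,0,0,1,0,0,0,0,1,0,0,0,0,1,0,0,0,0,1,0,0,0,0,1,0,0,0,0])

```text
t: 15.88
tool_pos: [0.4854, 0.0753, -0.0207]
orientation: [-3.136, -0.183, -0.001]
force: [-1.7, 0.3, 2.9]
opening: 0.0196
```

jog_arm(commands=[1,0,0,-0.005,0,1,0,0,-0.01,0,1,0,0,-0.02,0,1,0,0,-0.02,6,1,0,0,-0.02,0,1,0,0,-0.02,0,1,0,0,0,0])

```text
t: 16.47
tool_pos: [0.4884, 0.0754, 0.0793]
orientation: [-3.141, -0.018, -0.012]
force: [0.8, -0.8, 0.4]
opening: 0.019
```

```bash
python3 d.py .484 -.273 1.5833
```

```text
t 16.47 pos [0.4884 0.0754 0.0793] a 0.7 tilt -1.000 q6 0.04 open 0.019 F [ 0.8 -0.8  0.4]
turn about tool z deg -0.1 (q6 alt: +-180)
shift if before turn [-8.400e-03  3.484e-01 -2.000e-04]
shift if after turn  [-0.0088  0.3484] down 0.0793
```

jog_arm(commands=[1,-0.0005,0.029,0,0,1,-0.0005,0.029,0,0,1,-0.0005,0.029,0,0,1,-0.0005,0.029,0,0,1,-0.0005,0.029,0,0,1,-0.0005,0.029,0,0,1,-0.0005,0.029,0,0,1,-0.0005,0.029,0,0,1,-0.0005,0.029,0,0,1,-0.0005,0.029,0,0,1,-0.0005,0.029,0,0,1,-0.0005,0.029,0,0,1,0,0,0,0,1,0,0,0,0,1,0,0,0,0])

```text
t: 17.72
tool_pos: [0.4827, -0.2722, 0.0733]
orientation: [-3.14, -0.017, 0.001]
force: [-0.3, 0.2, -0.6]
opening: 0.0194
```

```bash
python3 d.py .484 -.273 1.5833
python3 - <<'E'
from h import *
from plant import robot
w=robot.read_camera("wrist");cv2.imwrite("pics/w11.png",w["img"])
E
```

```text
t 17.72 pos [ 0.4827 -0.2722  0.0733] a 0.6 tilt -1.000 q6 -0.62 open 0.019 F [-0.3  0.2 -0.6]
turn about tool z deg -0.1 (q6 alt: +-180)
shift if before turn [ 0.0013  0.0009 -0.    ]
shift if after turn  [0.0013 0.0009] down 0.0733
```

View pics/w11.png

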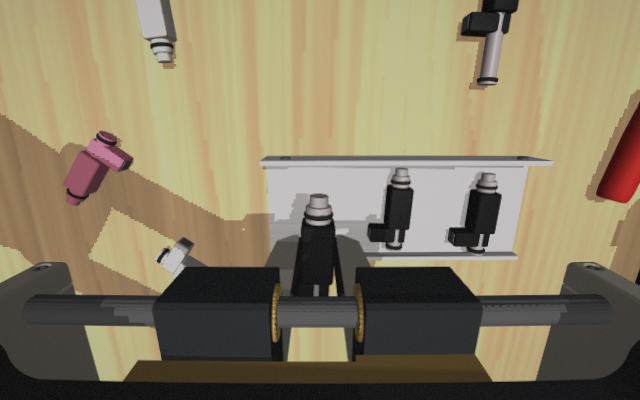

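jog_arm(commands=[1,0,0,0.02,0,1,0,0,0.025,0,1,0,0,0.02,0,1,0,0,0.01,0,1,0,0,0.008,0,1,0,0,0.005,0,1,0,0,0,0,1,0,0,0,0,0,0,0,0,0,0,0,0,0,0,0,0,0,0,0,0,0,0,0,0,0,0,0,0,0])

```text
t: 18.85
tool_pos: [0.4833, -0.273, -0.0138]
orientation: [3.141, 0.018, 0.001]
force: [0.2, 0.3, -0.2]
opening: 0.0452
```

jog_arm(commands=[0,0,0,-0.01,0,0,0,0,-0.02,0,0,0,0,-0.03,0,0,0,0,-0.03,0,0,0,0,0,0,0,0,0,0,0])

```text
t: 19.35
tool_pos: [0.4852, -0.2742, 0.0794]
orientation: [3.138, 0.018, 0.007]
force: [0.6, -0.0, 0.1]
opening: 0.0464
```

```bash
python3 d.py .6233 -.093 1.5792
python3 - <<'E'
from h import *
from plant import robot
w=robot.read_camera("wrist");cv2.imwrite("pics/w12.png",w["img"])
E
```

```text
t 19.35 pos [ 0.4852 -0.2742  0.0794] a 0.7 tilt -1.000 q6 -0.62 open 0.046 F [ 0.6 -0.   0.1]
turn about tool z deg 0.2 (q6 alt: +-180)
shift if before turn [ 1.402e-01 -1.796e-01  1.000e-04]
shift if after turn  [ 0.1397 -0.18  ] down 0.0794
```

View pics/w12.png

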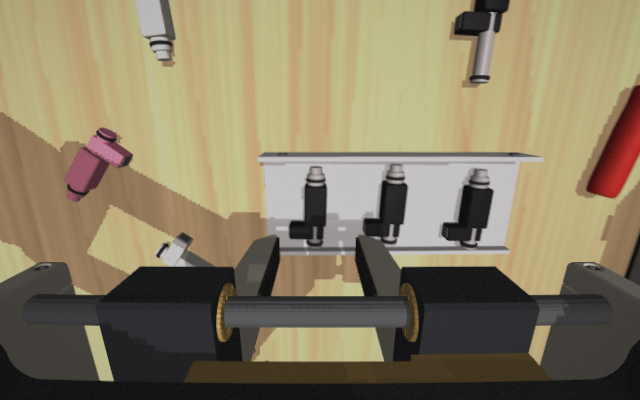

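Both short ones are in line and square. Next is the long one at (0.623, −0.093).

jog_arm(commands=[-0.2,0.0177,-0.0225,0,0,-0.2,0.0177,-0.0225,0,0,-0.2,0.0177,-0.0225,0,0,-0.2,0.0177,-0.0225,0,0,-0.2,0.0177,-0.0225,0,0,-0.2,0.0177,-0.0225,0,0,-0.2,0.0177,-0.0225,0,0,-0.2,0.0177,-0.0225,0,0,-0.2,0,0,0,0,-0.2,0,0,0,0,-0.2,0,0,0,0])

```text
t: 20.32
tool_pos: [0.6214, -0.0912, 0.0745]
orientation: [-3.141, -0.019, 0.004]
force: [-0.1, -0.5, 0.4]
opening: 0.0559
```

```bash
python3 d.py .6233 -.093 1.5792
python3 - <<'E'
from h import *
from plant import robot
w=robot.read_camera("wrist")
u=proj(w,[.6233,-.093,.01])[0];print(u)
q,f=fit(w,u,1.5792,half=45,S=3);print("wrist fit",np.round(q,4),f)
draw(w,[(q,0,DARK)],"pics/w13.png",(0,0,640,400))
E
```

```text
t 20.32 pos [ 0.6214 -0.0912  0.0745] a 0.7 tilt -1.000 q6 -0.24 open 0.056 F [-0.1 -0.5  0.4]
turn about tool z deg 0.2 (q6 alt: +-180)
shift if before turn [ 0.0018  0.0018 -0.    ]
shift if after turn  [0.0018 0.0018] down 0.0745
[318.57287631 204.59659992]
wrist fit [ 0.6248 -0.0938  1.5772] 199.7564239501953
```

View pics/w13.png

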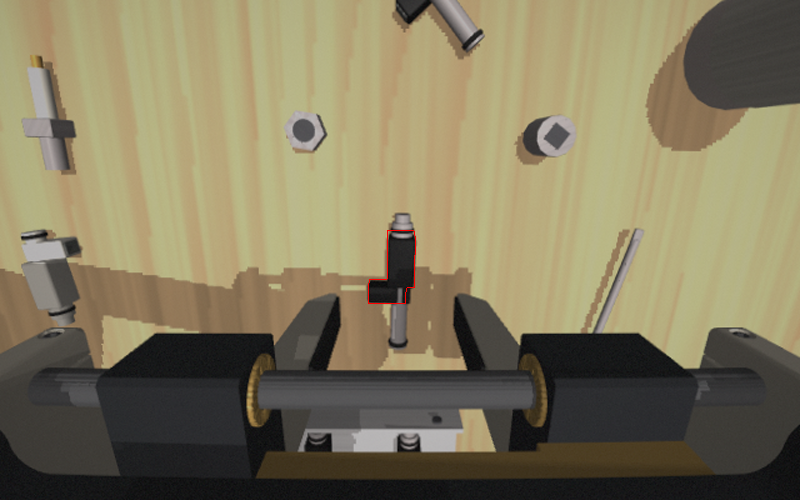

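jog_arm(commands=[-0.2,0.0015,0.002,0.025,0,-0.2,0,0,0.025,0,-0.2,0,0,0.02,0,-0.2,0,0,0.012,0,-0.2,0,0,0.01,0,-0.2,0,0,0.004,0,-0.2,0,0,0,0,1,0,0,0,0,1,0,0,0,0,1,0,0,0,0,1,0,0,0,0,1,0,0,0,0,1,0,0,0,0,1,0,0,0,0,1,0,0,0,0])

```text
t: 21.62
tool_pos: [0.6245, -0.0932, -0.0197]
orientation: [3.141, 0.018, 0.001]
force: [-0.5, -0.2, 3.2]
opening: 0.0197
```

jog_arm(commands=[1,0,0,-0.005,0,1,0,0,-0.01,0,1,0,0,-0.02,0,1,0,0,-0.02,-5,1,0,0,-0.02,-5,1,0,0,-0.02,0,1,0,0,0,0,1,0,0,0,0])

```text
t: 22.28
tool_pos: [0.6257, -0.0935, 0.0771]
orientation: [3.127, 0.291, 0.006]
force: [0.9, 0.1, -1.0]
opening: 0.0196
```

```bash
python3 d.py .538 .2895 1.7538
```

```text
t 22.28 pos [ 0.6257 -0.0935  0.0771] a 10.6 tilt -1.000 q6 -0.41 open 0.020 F [ 0.9  0.1 -1. ]
turn about tool z deg 0.1 (q6 alt: +-180)
shift if before turn [-0.0156 -0.3926 -0.0007]
shift if after turn  [-0.0165 -0.3926] down 0.0771
```

jog_arm(commands=[1,-0.001,-0.028,0,0,1,-0.001,-0.028,0,0,1,-0.001,-0.028,0,0,1,-0.001,-0.028,0,0,1,-0.001,-0.028,0,0,1,-0.001,-0.028,0,0,1,-0.001,-0.028,0,0,1,-0.001,-0.028,0,0,1,-0.001,-0.028,0,0,1,-0.001,-0.028,0,0,1,-0.001,-0.028,0,0,1,-0.001,-0.028,0,0,1,-0.001,-0.028,0,0,1,-0.001,-0.028,0,0,1,0,0,0,0,1,0,0,0,0,1,0,0,0,0])

```text
t: 23.7
tool_pos: [0.5372, 0.2888, 0.0736]
orientation: [3.127, 0.292, -0.003]
force: [0.0, 0.1, -0.5]
opening: 0.0195
```

```bash
python3 d.py .538 .2895 1.7538
python3 - <<'E'
from h import *
from plant import robot
w=robot.read_camera("wrist")
h=64;q=[.542,.272,.183]
draw(w,[(q,0,[box(-120,120,-h,-h+4,0,16)]),(q,0,[box(-120,120,h-4,h,0,34)])],"pics/w14.png",(0,0,640,400))
E
```

```text
t 23.70 pos [0.5372 0.2888 0.0736] a 10.7 tilt -1.000 q6 0.22 open 0.020 F [ 0.   0.1 -0.5]
turn about tool z deg 0.2 (q6 alt: +-180)
shift if before turn [ 0.001  -0.0006 -0.    ]
shift if after turn  [ 0.001  -0.0006] down 0.0736
```

View pics/w14.png

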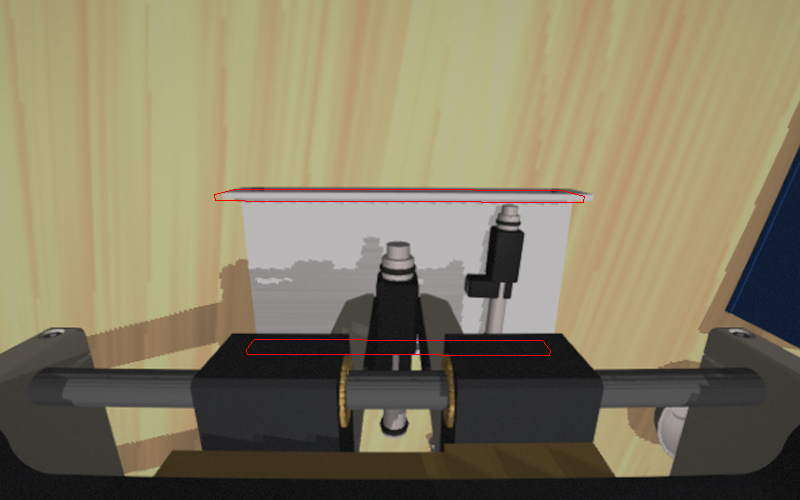

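Tray overlay agrees to about 2 mm, and the sample at (505,245) is clear. Lowering and releasing.

jog_arm(commands=[1,0,0,0.02,0,1,0,0,0.025,0,1,0,0,0.02,0,1,0,0,0.01,0,1,0,0,0.008,0,1,0,0,0.005,0,1,0,0,0,0,1,0,0,0,0,0,0,0,0,0,0,0,0,0,0,0,0,0,0,0,0,0,0,0,0,0,0,0,0,0])

```text
t: 24.83
tool_pos: [0.5381, 0.2896, -0.0128]
orientation: [-3.128, -0.292, -0.001]
force: [-0.0, -0.2, -1.5]
opening: 0.0451
```

jog_arm(commands=[0,0,0,-0.01,0,0,0,0,-0.02,0,0,0,0,-0.03,0,0,0,0,-0.03,0,0,0,0,0,0,0,0,0,0,0])

```text
t: 25.33
tool_pos: [0.5403, 0.2905, 0.0808]
orientation: [-3.126, -0.292, -0.009]
force: [0.6, -0.6, -0.6]
opening: 0.0464
```

```bash
python3 d.py .6225 .1055 2.2656
python3 - <<'E'
from h import *
from plant import robot
w=robot.read_camera("wrist");cv2.imwrite("pics/w15.png",w["img"])
E
```

```text
t 25.33 pos [0.5403 0.2905 0.0808] a 10.7 tilt -1.000 q6 0.22 open 0.046 F [ 0.6 -0.6 -0.6]
turn about tool z deg -29.1 (q6 alt: +-180)
shift if before turn [0.0466 0.1971 0.    ]
shift if after turn  [-0.0553  0.1948] down 0.0808
```

View pics/w15.png

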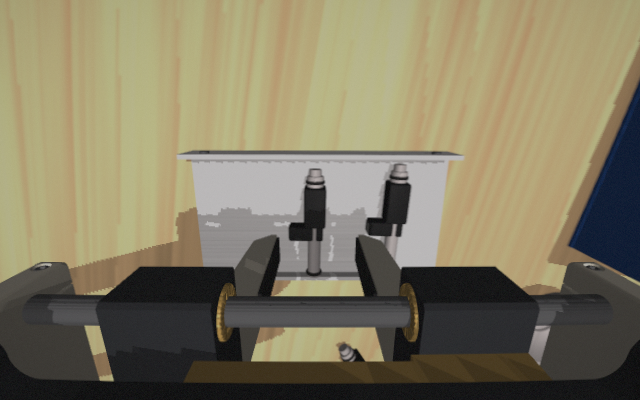

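Run:
```python
from h import *
from plant import robot
w=robot.read_camera("wrist");c=robot.read_camera("scene")
a=cv2.resize(w["img"][140:300,270:450],(675,600),interpolation=cv2.INTER_CUBIC);cv2.imwrite("pics/w15c.png",a)
q,f=fit(w,proj(w,[.538,.289,.016])[0],1.7538,z0=.006,half=45,S=3);print(np.round(q,4),f)
T=np.array([.542,.272]);d=q[:2]-T;cc,s=np.cos(.183),np.sin(.183);print("tray frame",d[0]*cc+d[1]*s,-d[0]*s+d[1]*cc)
u=proj(c,[.54,.28,.02])[0].astype(int);print(u)
cv2.imwrite("pics/s15.png",cv2.resize(c["img"][u[1]-45:u[1]+45,u[0]-60:u[0]+60],(800,600),interpolation=cv2.INTER_CUBIC))
```

```text
[0.539  0.2893 1.7672] 309.1156921386719
tray frame 0.00021021609290862399 0.017550374280889847
[410 152]
```

View pics/w15c.png

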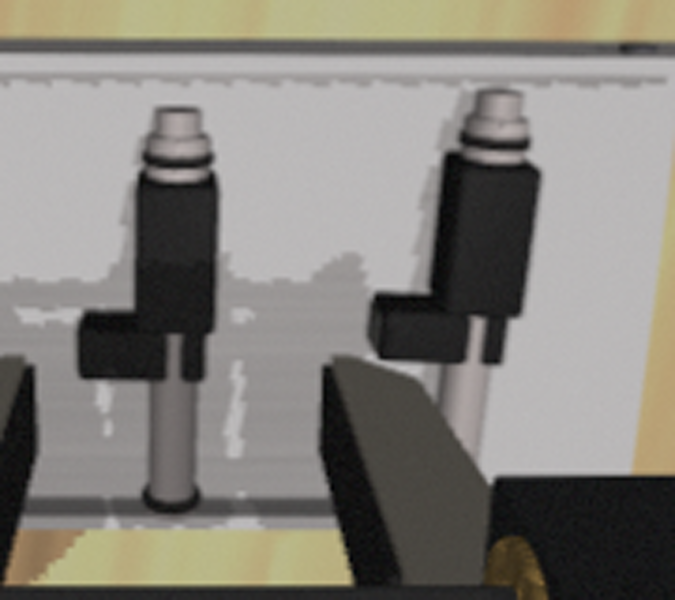

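View pics/s15.png

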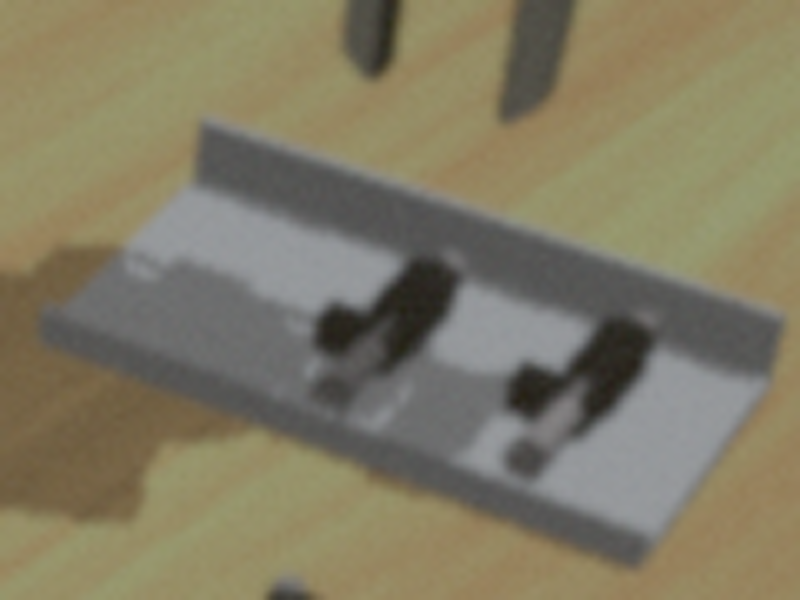

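The stem end is inside the low wall and the pose is about 1.5 mm from centre. Now the last one, the slanted long injector.

jog_arm(commands=[-0.2,0,0,0,-5.8,-0.2,0,0,0,-5.8,-0.2,0,0,0,-5.8,-0.2,0,0,0,-5.8,-0.2,0,0,0,-5.8,-0.2,-0.0067,0.0244,0,0,-0.2,-0.0067,0.0244,0,0,-0.2,-0.0067,0.0244,0,0,-0.2,-0.0067,0.0244,0,0,-0.2,-0.0067,0.0244,0,0,-0.2,-0.0067,0.0244,0,0,-0.2,-0.0067,0.0244,0,0,-0.2,-0.0067,0.0244,0,0,-0.2,0,0,0,0,-0.2,0,0,0,0,-0.2,0,0,0,0])

```text
t: 26.82
tool_pos: [0.6201, 0.1052, 0.0755]
orientation: [-2.955, -1.065, 0.004]
force: [0.0, 0.6, -0.6]
opening: 0.0559
```

```bash
python3 d.py .6225 .1055 2.2656
python3 - <<'E'
from h import *
from plant import robot
w=robot.read_camera("wrist")
u=proj(w,[.622,.1055,.01])[0];print(u)
q,f=fit(w,u,2.2656,half=45,S=3);print("wrist fit",np.round(q,4),f)
draw(w,[(q,0,DARK)],"pics/w16.png",(0,0,640,400))
E
```

```text
t 26.82 pos [0.6201 0.1052 0.0755] a 39.6 tilt -1.000 q6 -0.61 open 0.056 F [ 0.   0.6 -0.6]
turn about tool z deg -0.2 (q6 alt: +-180)
shift if before turn [ 0.002   0.0013 -0.    ]
shift if after turn  [0.002  0.0013] down 0.0755
[319.24400791 203.41763118]
wrist fit [0.6226 0.1051 2.317 ] 186.7822265625
```

View pics/w16.png

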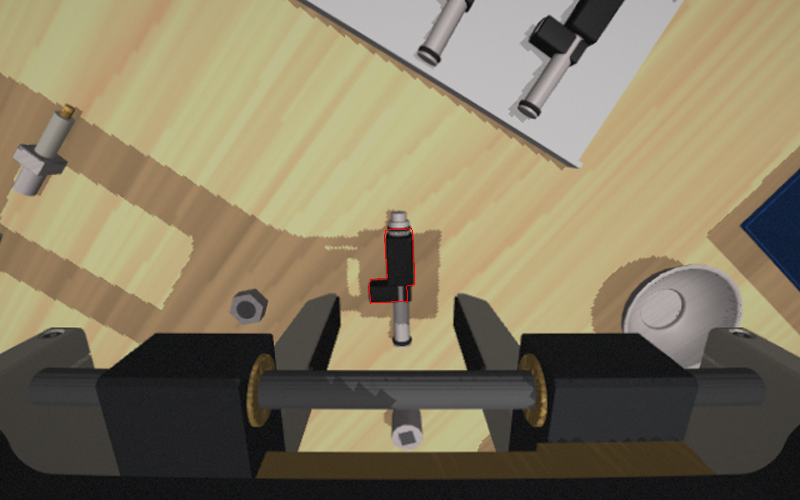

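jog_arm(commands=[-0.2,0.0013,0.0013,0.025,-1.5,-0.2,0,0,0.025,0,-0.2,0,0,0.02,0,-0.2,0,0,0.012,0,-0.2,0,0,0.01,0,-0.2,0,0,0.0045,0,-0.2,0,0,0,0,1,0,0,0,0,1,0,0,0,0,1,0,0,0,0,1,0,0,0,0,1,0,0,0,0,1,0,0,0,0,1,0,0,0,0,1,0,0,0,0])

```text
t: 28.12
tool_pos: [0.6234, 0.1048, -0.0191]
orientation: [2.941, 1.104, 0.001]
force: [-1.5, -1.7, 3.3]
opening: 0.0195
```

jog_arm(commands=[1,0,0,-0.005,0,1,0,0,-0.01,0,1,0,0,-0.02,0,1,0,0,-0.02,0,1,0,0,-0.02,0,1,0,0,-0.02,0,1,0,0,0,6,1,0,0,0,6,1,0,0,0,6,1,0,0,0,6,1,0,0,0,6,1,0,0,0,0,1,0,0,0,0])

```text
t: 29.2
tool_pos: [0.6232, 0.1048, 0.0761]
orientation: [-3.126, -0.311, -0.001]
force: [0.0, 0.5, -0.1]
opening: 0.0194
```

```bash
python3 d.py .469 .278 1.7538
```

```text
t 29.20 pos [0.6232 0.1048 0.0761] a 11.3 tilt -1.000 q6 -0.11 open 0.019 F [ 0.   0.5 -0.1]
turn about tool z deg 0.9 (q6 alt: +-180)
shift if before turn [-1.171e-01 -2.001e-01 -1.000e-04]
shift if after turn  [-0.1201 -0.1983] down 0.0761
```

jog_arm(commands=[1,0,0,0,0.9,1,-0.015,-0.0248,0,0,1,-0.015,-0.0248,0,0,1,-0.015,-0.0248,0,0,1,-0.015,-0.0248,0,0,1,-0.015,-0.0248,0,0,1,-0.015,-0.0248,0,0,1,-0.015,-0.0248,0,0,1,-0.015,-0.0248,0,0,1,0,0,0,0,1,0,0,0,0,1,0,0,0,0])

```text
t: 30.2
tool_pos: [0.4701, 0.2785, 0.0757]
orientation: [3.129, 0.283, 0.001]
force: [0.1, -0.4, -1.2]
opening: 0.0193
```

```bash
python3 d.py .469 .278 1.7538
python3 - <<'E'
from h import *
from plant import robot
w=robot.read_camera("wrist");cv2.imwrite("pics/w17.png",w["img"])
E
```

```text
t 30.20 pos [0.4701 0.2785 0.0757] a 10.4 tilt -1.000 q6 0.26 open 0.019 F [ 0.1 -0.4 -1.2]
turn about tool z deg -0.1 (q6 alt: +-180)
shift if before turn [-0.0012  0.0003 -0.    ]
shift if after turn  [-0.0012  0.0003] down 0.0757
```

View pics/w17.png

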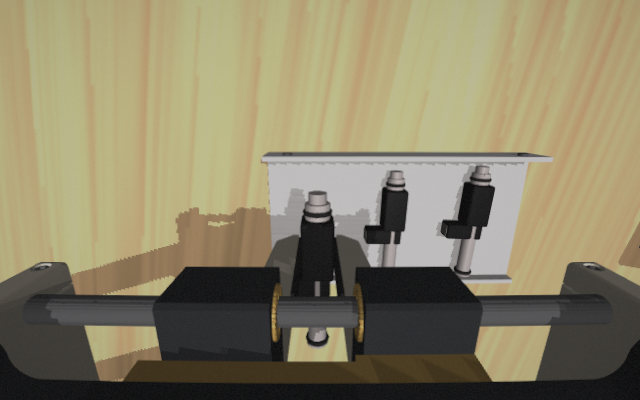

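jog_arm(commands=[1,0,-0.001,0.02,0,1,0,0,0.025,0,1,0,0,0.02,0,1,0,0,0.01,0,1,0,0,0.008,0,1,0,0,0.005,0,1,0,0,0,0,1,0,0,0,0,0,0,0,0,0,0,0,0,0,0,0,0,0,0,0,0,0,0,0,0,0,0,0,0,0])

```text
t: 31.33
tool_pos: [0.4697, 0.2798, -0.0122]
orientation: [-3.129, -0.281, -0.001]
force: [-0.2, -0.6, 0.7]
opening: 0.0449
```

jog_arm(commands=[0,0,0,-0.01,0,0,0,0,-0.02,0,0,0,0,-0.03,0,0,0,0,-0.03,0,0,0,0,-0.03,0,0,0,0,-0.03,0,0,0,0.035,0,0,0,0,0.035,0,0,0,0,0.035,0,0,0,0,0.035,0,0,0,0,0.035,0,0,0,0,0.035,0,0,0,0,0.035,0,0,0,0,0,0,0,0,0,0,0,0])

```text
t: 32.58
tool_pos: [0.5134, 0.0369, 0.1382]
orientation: [3.129, 0.275, 0.001]
force: [-1.3, 0.1, 1.0]
opening: 0.0468
```

Run:
```python
from h import *
from plant import robot
p=robot.read_camera("top");c=robot.read_camera("scene");w=robot.read_camera("wrist");pickle.dump((p,c,w),open("pics/end.pkl","wb"))
for n,i in(("te",p),("se",c),("we",w)): cv2.imwrite(f"pics/{n}.png",i["img"])
cv2.imwrite("pics/tec.png",cv2.resize(p["img"][110:260,150:470],(800,375),interpolation=cv2.INTER_CUBIC))
s=robot.read_state();print(s["t"],s["tool_pos"],s["force"])
```

```text
32.7333 [0.51303401 0.0395139  0.13778769] [-0.73768069  0.16068773  0.17110765]
```

View pics/tec.png

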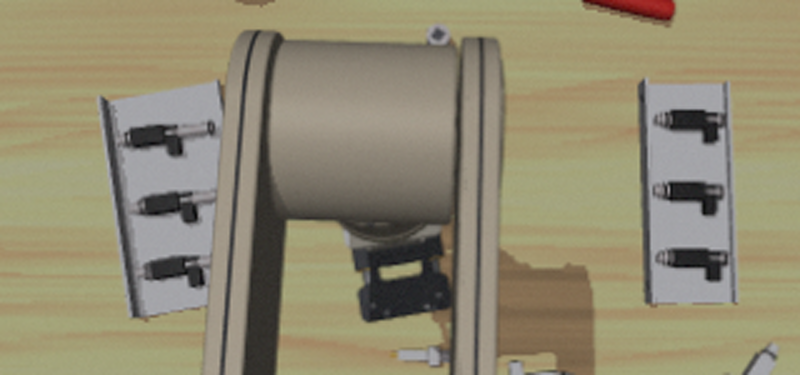

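View pics/se.png

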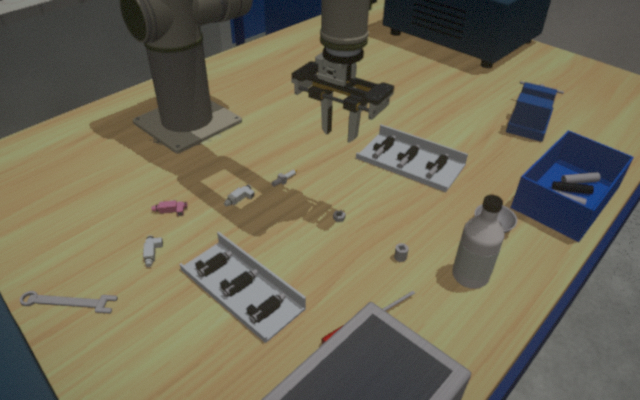

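View pics/we.png

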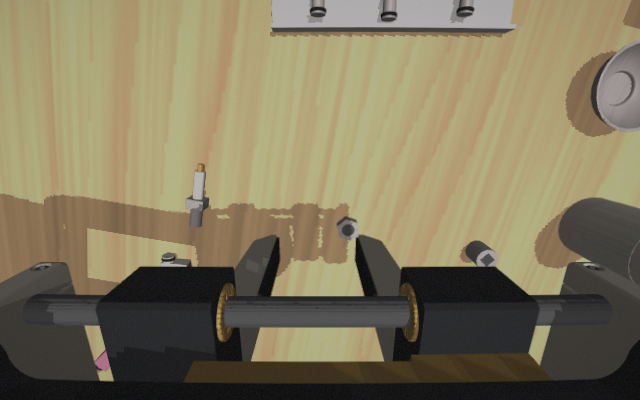

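Run:
```python
from h import *
p,c,w=pickle.load(open("pics/end.pkl","rb"))
full=lambda l:DARK+[box(18,34,-8,8,2,18),box(-l,-20,-6,6,4,16)]
for n,x,y,th,T,L in(("s0",.554,-.271,1.583,(.553,-.275,.0125),42),("s1",.484,-.273,1.583,(.553,-.275,.0125),42),("l0",.538,.289,1.754,(.542,.272,.183),72),("l1",.47,.279,1.754,(.542,.272,.183),72),("sS",.6325,-.2718,1.63,(.553,-.275,.0125),42),("lS",.611,.307,1.736,(.542,.272,.183),72)):
  for k,nm in((p,"top"),(c,"scene")):
    q,f=fit(k,proj(k,[x,y,.016])[0],th,z0=.006,half=18)
    cc,s=np.cos(T[2]),np.sin(T[2]);d=q[:2]-T[:2];o=np.array([d[0]*cc+d[1]*s,-d[0]*s+d[1]*cc]);e=q[2]-T[2]-np.pi/2
    print(n,nm,"tray xy",np.round(o,4),"ang err %.3f tip y %.4f cost %.1f"%(e,o[1]+.034*np.cos(e),f))
u=proj(c,[.5,.28,.01])[0].astype(int);a=c["img"][u[1]-40:u[1]+40,u[0]-60:u[0]+60]
u=proj(c,[.55,-.27,.01])[0].astype(int);b=c["img"][u[1]-55:u[1]+45,u[0]-75:u[0]+75]
cv2.imwrite("pics/e1.png",np.vstack([cv2.resize(a,(450,300),interpolation=2),cv2.resize(b,(450,300),interpolation=2)]))
```

```text
s0 top tray xy [0.0013 0.0064] ang err 0.033 tip y 0.0403 cost 38.5
s0 scene tray xy [0.002  0.0005] ang err 0.095 tip y 0.0344 cost 106.3
s1 top tray xy [-0.0704  0.0042] ang err 0.055 tip y 0.0382 cost 44.5
s1 scene tray xy [-0.0691 -0.0019] ang err 0.080 tip y 0.0319 cost 98.1
l0 top tray xy [-0.0012  0.0175] ang err -0.012 tip y 0.0515 cost 50.8
l0 scene tray xy [-0.0016  0.0159] ang err 0.178 tip y 0.0494 cost 76.8
l1 top tray xy [-0.0705  0.0213] ang err -0.012 tip y 0.0553 cost 50.6
l1 scene tray xy [-0.0703  0.0207] ang err 0.171 tip y 0.0542 cost 82.4
sS top tray xy [0.0797 0.002 ] ang err 0.042 tip y 0.0360 cost 40.1
sS scene tray xy [ 0.081  -0.0045] ang err 0.047 tip y 0.0295 cost 103.7
lS top tray xy [0.0746 0.0223] ang err -0.031 tip y 0.0563 cost 53.3
lS scene tray xy [0.0741 0.0209] ang err 0.129 tip y 0.0546 cost 68.8
```

View pics/e1.png

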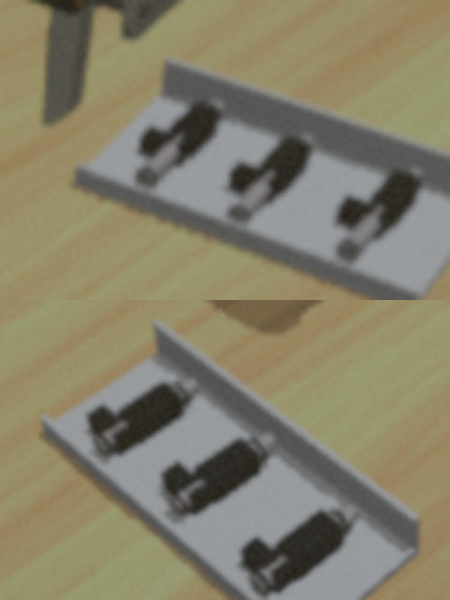

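All four lie flat and square between the walls, and the robot is clear of everything. Handing in.

```bash
python3 -c "
from plant import robot
print(robot.close_job())"
```

```text
the job is handed in; nothing more can be done
None
```

All four loose injectors are in their trays: both short ones in the narrow tray and both long ones in the wide one, nozzles toward the tall rail. I handed the job in at about 33 s on the robot's clock; it reported no verdict.

**First grip:** The first two grip attempts closed on nothing. The real fingertips sit about 25 mm above the reported tool point, which both the wrist and scene cameras showed. I gripped with the reported height near -0.021 m instead, and every grasp after that held at about 19.5 mm opening.

**Last checks**, from the top-camera fit in tray coordinates:

| Injector | x (mm) | Tip y (mm) | Tip range allowed (mm) | Off square (rad) |
|---|---|---|---|---|
| Short, middle | +1 | 40 | 20–47 | 0.03 |
| Short, end | -70 | 38 | 20–47 | 0.06 |
| Long, middle | -1 | 52 | 20–62 | 0.01 |
| Long, end | -71 | 55 | 20–62 | 0.01 |

- **Disagreement:** the coarser scene-camera fit put the tips 1–6 mm lower and the angles up to 0.18 rad off square. It showed similar offsets on the two samples, so I took it as bias; its readings are also within the limits.
- **Height and tilt:** I judged these by eye as flat on the floor, with no measurement.
- **Bystanders:** the two samples measured within about 2 mm of their starting fit from above. The nut, socket and spark plug looked unmoved in the pictures, but I did not measure them.

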